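# Clamp a rack beam with the cam lever

## Robot

A 6-joint arm with a two-finger parallel gripper is mounted at the origin on the work surface. World frame = base frame: x ahead of the robot, y to its left, z up, the work surface at z = 0. Lengths are in mm, angles in rad, forces in N, time in s.
With the tool pointing down it reaches from about 350 to 875 mm from the base axis. Payload 4.2 kg.
Tool frame: the origin (TCP) lies between the finger pads; the fingertips stand 19 mm ahead of it and the grasp point (between the pads) is the TCP; y points along the fingers, z is the direction in which the jaws open and shut, and the axes are right-handed (so a half turn about y gives the same grasp; the last joint's range is limited). The gripper opens to 85 mm and grips with 20 to 120 N. Pads are 22 mm wide; open, the fingers measure 114 mm over their backs; the gripper's body (76 mm by 85 mm) begins 54 mm behind the grasp point. The pads swing forward as they close: fully open they stand 13 mm farther back than shut.
Start: joints at [1.539, 0.385, 0.008, 0, -1.194, -0.259], TCP at [179.167, 598.747, 250.312] pointing down, gripper open.
Joint ranges: [-3.14, 3.14], [-1.21, 2.06], [-1.07, 1.41], [-3.16, 2.05], [-2.99, -0.16], [-3.1, 3.1]. Speed limits (rad/s): [2.79, 2.79, 3.14, 3.14, 3.14, 3.14].

## Interface

Orientations are given as a unit quaternion [x, y, z, w].
In Python, from bench import arm gives the robot as it stands.
- The arm moves only by the shell command python3 -m inch 'ROWS'. ROWS is JSON, a list of rows, each a list of 7 numbers: the opening, from 0 (shut) to 1 (fully open), then the shift along the tool's x, y, z in cm, then the turn, a rotation vector about the tool's x, y, z in degrees. A call has 1 to 20 rows; each row is the pose to reach, as a shift and turn from the pose commanded when the call began, along the tool's axes at that moment; what a row does not reach only later rows make up. A row lasts 1/12 s, in which the tool goes at most 41.7 mm and 7.16 degrees, less where a joint would pass 70% of its speed; a pose out of reach is approached as far as the arm can. A call with a gripper value outside its range is refused whole. The fingers move at their own pace and stop on an object; the grip force is fixed at half the most. Time passes only in rows, so rows that repeat a pose let the fingers close. It gives the time, the measured TCP pose, the force and the opening at its end, in the units of the state.
- arm.read_state(): the state, without advancing time (a new reading comes with each control period).
- arm.get_image(name): name is "scene" or "top" or "wrist"; returns the picture (420x560x3 uint8, red, green, blue); there is no depth.
- arm.camera_params(name): a dict with "fx", "fy", "cx", "cy" (pixels), "rvec" (rotation vector, rad) and "tvec" (3), from world to camera coordinates, as OpenCV has them. Camera axes: x right, y down, z forward; pixel columns grow to the right and rows downward; lengths in mm; the calibration is good to about 2 mm. The wrist camera is an equidistant fisheye: a pixel r from the principal point sees the ray r / f radians off the axis. A picture is of the moment at which its call begins: read the wrist's pose just before it. camera_params takes no time and is no camera call; for the wrist camera it gives the pose at the moment of the call.
- arm.job_done(): hands the job in, once; it reports no verdict.
Trained networks look in the newest picture that a camera, given by its name, has taken for a name from the list of things; names that differ only in an ending like _2 or _b are one class to them, and where a whole thing is asked for, a point or a joint stands for the part that bears it (a point fixed in the world has none). Each returns a list of dicts, best first, with "conf" (0 to 1); they miss things now and then, are a little off and sometimes report something else, mostly with a low value. They report only what shows in the picture. A call takes as long as a camera call. They do not tell look-alikes from the thing itself.
- arm.masks_of(label, camera): "mask" (420x560 bool, what is visible of it) and "extent" ([left, top, width, height] in pixels, round what is visible of it).
The state is a dict: "clock": time; "joints": joint angles; "joint_vel": joint speeds; "joint_efforts": joint torques, N m; "position": TCP position; "ee_rot": TCP orientation; "contact_force": force on the tool from outside, world axes, zero at the start; "wrist_torque": the same for the moment, N m; "gripper_width": finger opening in mm.
Only numpy, scipy, OpenCV 4.12 (cv2) and the standard library are available. Lean on these libraries where they do the work, as an engineer would, in place of code of your own. Each camera call takes 0.05 s, during which the arm holds its last target.

## Task

Lock the rack-beam offcut under the bench cam clamp: set the round knurled nut so that the lever folds shut with the right firm push, then fold the lever fully down so that the beam stays clamped, and let go. The nut now stands too loose; take care not to over-tighten, which dents the thin beam, and leave the beam and the other things on the bench where they are.

Things in the scene. Friction and masses are not known exactly. Their poses are not given: they have to be found in the camera images.
- clamp: Grey bench cam clamp, fixed. Origin on the bench, straight below the nut's vertical axis; z up. Column (55 mm square) 105 mm from the origin along +y; its head (55 mm wide, top at z 132 mm) reaches back over the beam. The nut is on the head; below it a sprung round foot points down at the beam, 9 to 19 mm over it at the start (lever open; differs each time, not measured).
- nut_grip (a point): Centre of the round knurled steel nut (36 mm diameter, 27 mm high), at (0, 0, 170) mm of the clamp with the lever at 0, sinking with the cam travel; axes as the clamp's, not turning with the nut. Clockwise from above lowers the foot 3 mm per rad (19 mm a turn), anticlockwise raises it. Stiff (about 0.35 N m), stays where left. At the start always too loose, by 3 to 12.5 mm of foot height.
- lever_pivot (a point): The lever's hinge pin, parallel to the clamp's x, at (0, 110, 150) mm of the clamp. The lever swings in the clamp's y-z plane. Set right (lock force about 82 N) it bites from about 0.3 rad, and the push needed at the grip along its arc peaks at about 11 N near 0.7 rad (9 is slack, 13 tight). 1 mm of foot height by the nut changes that peak by 1.2 N and the lock force by 6.5 N. Over 110 N dents the beam.
- lever_grip (a point): Centre of the lever's black cross grip, a cylinder 22 mm in diameter and 30 mm long lying parallel to the clamp's x, 80 mm from the pivot pin, on a bar 10 mm thick; it spins freely on its own pin, so fingers that hold it need not turn with the lever. It can be pinched on its two end faces (30 mm apart along the clamp's x) from above.
- lever (a joint): Cam lever angle, rad: 0 open, lever 75 degrees above horizontal, leaning to the clamp's +y; grows as it folds outwards and down to +y; 1.40 fully shut at its stop, 5 degrees below horizontal. The cam lowers the foot 19 mm in all, lowest at 1.22; past that it is over centre and holds itself shut. It stays where it is left unless the foot presses, when it springs back open.
- beam: Loose offcut of pale painted steel rack beam, box section, 220 mm long (its x, lying roughly along the clamp's x), 50 mm wide, 40 mm high, 1.5 kg, with slots. Origin at the centre of its underside, which lies on a 20 mm high steel rest under the foot.
- carton: Closed cardboard carton 100 x 80 x 70 mm high, bystander; origin at the centre of its underside.
- tape_roll: Roll of clear packing tape lying flat, 100 mm diameter, 48 mm high, bystander; origin at the centre of its underside.
- spanner: Steel spanner 170 mm long lying flat, bystander.
Things that resemble listed ones, but are neither listed nor needed, are in the scene too. Of the things that look like the clamp, the largest one is meant.

How it is judged (in metres and radians):
At the end, for the whole second after the job is handed in: The lever is fully folded down (over 1.3 rad) and at rest, the foot presses the beam with 71 to 93 N, and the beam lies still within 12 mm of where it started (value of joint lever above 1.3 rad and velocity of joint lever below 0.05 rad/s and contact force between clamp and beam between 71 and 93 N and distance of beam from where it was at the start of the episode below 0.012 m and linear speed of beam below 0.01 m/s); the robot touches nothing.
It fails at once if the foot presses the beam with more than 110 N (dented) (contact force between clamp and beam above 110 N).
It fails at once if the beam is shifted more than 20 mm (distance of beam from where it was at the start of the episode above 0.02 m).
It fails at once if a bystander is moved more than 25 mm (distance of any of carton, tape_roll, spanner from where it was at the start of the episode above 0.025 m).
It also fails if it takes over 72 s, if anything falls off the work surface, if the arm or the gripper's body presses on something with over 40 N, if the wrist force passes 120 N, or if a joint passes its speed limit or range.

## Working session

There is one attempt and no reset: what is moved stays moved. The work goes in short steps, Python scripts to look and compute and a shell command to move; the robot and the scene stay as the last step left them, time stands still between calls to the robot, and variables do not carry over. Pictures are saved under pics/ and viewed, and the job is handed in when it is done.

```bash
ls; mkdir -p pics; python3 - <<'E'
from bench import arm
import cv2,numpy as np
s=arm.read_state(); print(s)
for n in ["scene","top","wrist"]:
    im=arm.get_image(n); cv2.imwrite(f"pics/{n}0.png",im[:,:,::-1]); print(n,arm.camera_params(n))
E
```

```text
pics
{'clock': 0.0, 'joints': array([ 1.53858393e+00,  3.85553113e-01,  6.60845567e-03, -4.84064176e-04,
       -1.19400522e+00, -2.58611686e-01]), 'joint_vel': array([ 0.00181705,  0.00150133, -0.00182296,  0.0009022 ,  0.0004019 ,
        0.00052481]), 'joint_efforts': array([-1.08524790e-03, -3.92291486e+01,  1.88408142e+01,  4.18627247e+00,
       -4.48858991e-03, -4.33581704e-06]), 'position': array([179.03463418, 598.23395412, 249.21904098]), 'ee_rot': array([-0.10245024, -0.69886011,  0.70040909,  0.10259433]), 'contact_force': array([0.11697471, 0.54618372, 0.66355958]), 'wrist_torque': array([-0.00792948, -0.0068353 , -0.02566655]), 'gripper_width': 85.21479886189532}
scene {'fx': 440.22741676008184, 'fy': 440.22741676008184, 'cx': 276.4272925024731, 'cy': 221.48274759077088, 'rvec': array([ 1.01935862,  2.43587968, -1.03896953]), 'tvec': array([ 391.14571397, -139.62610343, 1482.65767287])}
top {'fx': 392.7076529687896, 'fy': 392.7076529687896, 'cx': 280.60068558216204, 'cy': 211.29401210851537, 'rvec': array([ 2.14131213, -2.10307593,  0.18092842]), 'tvec': array([ -22.58590244,  565.00392182, 1132.94821228])}
wrist {'fx': 325.19226210127806, 'fy': 325.19226210127806, 'cx': 283.55962212737467, 'cy': 208.06007747171066, 'rvec': array([-1.76864397,  2.37521047,  0.32084809]), 'tvec': array([624.83753404, -32.55075852, 377.97347049])}
```

View pics/scene0.png

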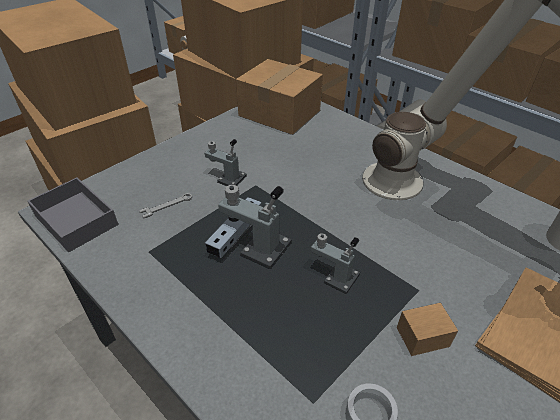

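View pics/top0.png

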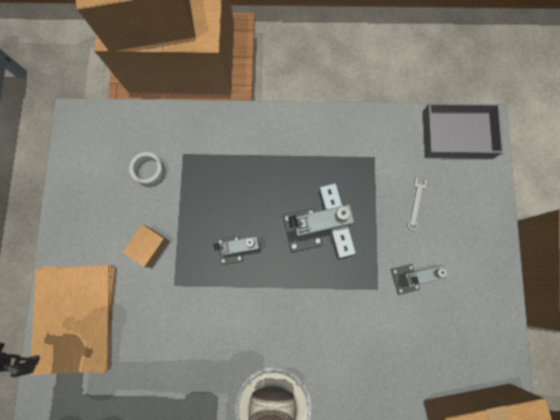

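View pics/wrist0.png

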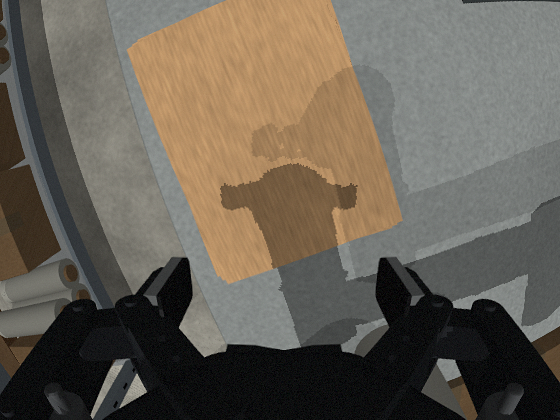

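```bash
cat > h.py <<'E'
import numpy as np,cv2
from scipy.spatial.transform import Rotation as R
def ray(c,uv):
    d=cv2.undistortPoints(np.array([[uv]],float),np.array([[c['fx'],0,c['cx']],[0,c['fy'],c['cy']],[0,0,1]]),None)[0,0]
    M=R.from_rotvec(c['rvec']).as_matrix()
    o=-M.T@c['tvec']; v=M.T@np.array([d[0],d[1],1]); return o,v/np.linalg.norm(v)
def rayf(c,uv):
    a=(np.array(uv,float)-[c['cx'],c['cy']])/c['fx']; r=np.linalg.norm(a)
    d=np.array([*(a/r*np.sin(r)),np.cos(r)]) if r>0 else np.array([0,0,1.])
    M=R.from_rotvec(c['rvec']).as_matrix(); return -M.T@c['tvec'],M.T@d
def onz(o,v,z): return o+v*(z-o[2])/v[2]
def tri(rs):
    A=sum(np.eye(3)-np.outer(v,v) for o,v in rs); b=sum((np.eye(3)-np.outer(v,v))@o for o,v in rs)
    p=np.linalg.solve(A,b); return p,[float(np.linalg.norm(np.cross(p-o,v))) for o,v in rs]
def proj(c,p): return cv2.projectPoints(np.array(p,float).reshape(-1,3),c['rvec'],c['tvec'],np.array([[c['fx'],0,c['cx']],[0,c['fy'],c['cy']],[0,0,1]]),None)[0][:,0]
def projf(c,p):
    q=np.array(p,float).reshape(-1,3)@R.from_rotvec(c['rvec']).as_matrix().T+c['tvec']
    n=np.linalg.norm(q[:,:2],axis=1); th=np.arctan2(n,q[:,2])
    return q[:,:2]/n[:,None]*th[:,None]*c['fx']+[c['cx'],c['cy']]
E
python3 - <<'E'
import cv2
a=cv2.imread('pics/top0.png')[165:275,265:375]; cv2.imwrite('pics/top0z.png',cv2.resize(a,None,fx=5,fy=5,interpolation=cv2.INTER_CUBIC))
a=cv2.imread('pics/scene0.png')[170:280,190:320]; cv2.imwrite('pics/scene0z.png',cv2.resize(a,None,fx=5,fy=5,interpolation=cv2.INTER_CUBIC))
E
```

```text
(no output)
```

View pics/top0z.png

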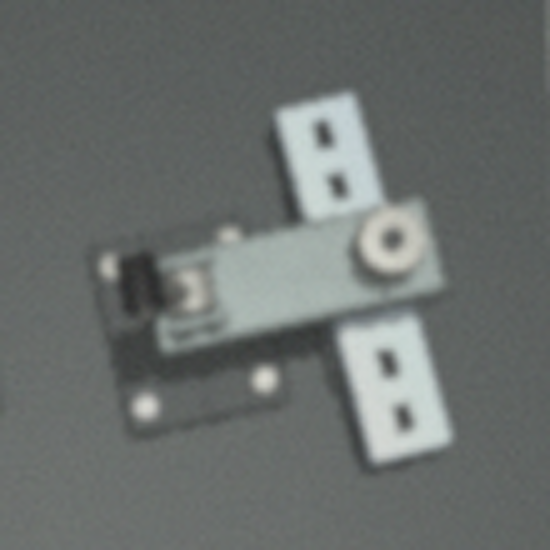

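View pics/scene0z.png

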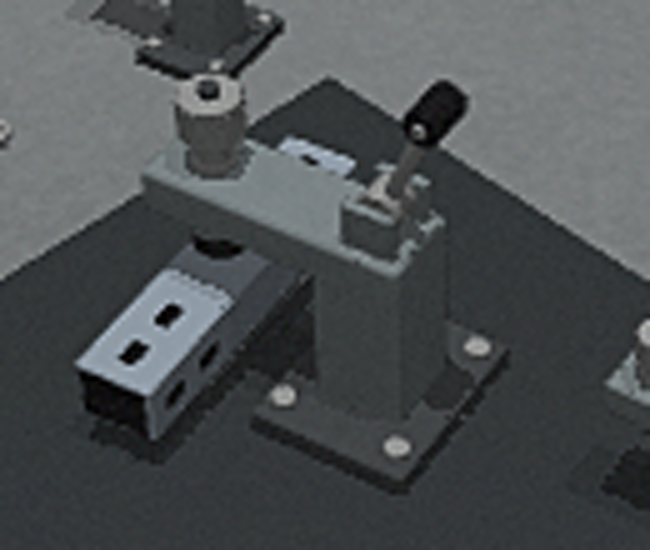

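```bash
python3 - <<'E'
from bench import arm
from h import *
from scipy.optimize import least_squares
ct,cs=arm.camera_params('top'),arm.camera_params('scene')
P=np.array([[0,0,183.5],[0,130.7,227.3]])
ut=[[343.0,212.8],[292.8,221.3]]; us=[[231.5,187.8],[277,192.0]]
print(tri([ray(ct,ut[0]),ray(cs,us[0])]),tri([ray(ct,ut[1]),ray(cs,us[1])]))
def W(p): 
    c,s=np.cos(p[2]),np.sin(p[2]); return P@np.array([[c,s,0],[-s,c,0],[0,0,1]])+[p[0],p[1],0]
f=lambda p:np.r_[(proj(ct,W(p))-ut).ravel(),(proj(cs,W(p))-us).ravel()]
r=least_squares(f,[500,-180,0]); print(r.x,r.fun)
print('onz',onz(*ray(ct,ut[0]),183.5),onz(*ray(cs,us[0]),183.5),onz(*ray(ct,ut[1]),227.3),onz(*ray(cs,us[1]),227.3))
s=arm.read_state(); print(R.from_quat(s['ee_rot']).as_matrix().round(3))
E
```

```text
(array([ 541.6356897 , -182.03639654,  178.07124913]), [1.0201117750062958, 1.020111775006317]) (array([508.36186921, -46.14006728, 223.87131532]), [0.010568332307993387, 0.010568332307960282])
[ 5.41937475e+02 -1.75667374e+02  2.52459658e-01] [-1.80125359 -0.76157748  1.19761277 -0.54552028  1.73625243 -0.37970788
 -1.12288552 -1.43647153]
onz [ 539.95606305 -180.44486028  183.5       ] [ 546.20862329 -177.75194755  183.5       ] [507.8316678  -46.08032723 227.3       ] [511.27403322 -43.26434745 227.3       ]
[[-0.958 -0.    -0.287]
 [ 0.287 -0.002 -0.958]
 [-0.    -1.     0.002]]
```

```bash
python3 -m inch '[[1,0,-7,10,0,0,0],[1,-3,-7,14,0,0,0],[1,-50,-7,56,0,0,0],[1,-50,-7,56,0,0,0],[1,-50,-7,56,0,0,0],[1,-50,-7,56,0,0,0],[1,-50,-7,56,0,0,0],[1,-50,-7,56,0,0,0],[1,-50,-7,56,0,0,0],[1,-50,-7,56,0,0,0],[1,-50,-7,56,0,0,0],[1,-50,-7,56,0,0,0],[1,-50,-7,56,0,0,0],[1,-50,-7,56,0,0,0],[1,-50,-7,56,0,0,0],[1,-50,-7,56,0,0,0],[1,-50,-7,56,0,0,0],[1,-50,-7,56,0,0,0],[1,-50,-7,56,0,0,0],[1,-50,-7,56,0,0,0]]'
python3 - <<'E'
from bench import arm
import cv2
s=arm.read_state(); print(s['clock'],s['joints'].round(3),s['position'].round(1),s['ee_rot'].round(3))
c=arm.camera_params('wrist'); im=arm.get_image('wrist'); cv2.imwrite('pics/w1.png',im[:,:,::-1])
import pickle; pickle.dump((s,c),open('w1.pkl','wb'))
E
```

```text
clock: 1.82
position: [499.2, -84.7, 319.4]
ee_rot: [-0.104, -0.699, 0.7, 0.105]
contact_force: [0.7, -0.4, -0.1]
gripper_width: 85.3
1.8167 [ 1.530e-01  1.370e-01 -1.570e-01  1.000e-03 -1.278e+00  1.121e+00] [499.2 -84.7 319.4] [-0.104 -0.699  0.7    0.105]
```

View pics/w1.png

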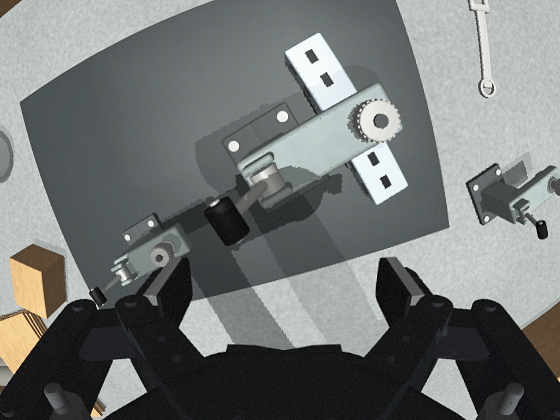

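```bash
python3 - <<'E'
from bench import arm
from h import *
import pickle
from scipy.optimize import least_squares
s,cw=pickle.load(open('w1.pkl','rb'))
ct,cs=arm.camera_params('top'),arm.camera_params('scene')
P=np.array([[0,0,183.5],[0,130.7,227.3]])
ut=[[343.0,212.8],[292.8,221.3]]; us=[[231.5,187.8],[277,192.0]]; uw=[[380,121],[227,220]]
for i in (0,1): print(onz(*rayf(cw,uw[i]),P[i,2]))
for i in (0,1): print(tri([rayf(cw,uw[i]),ray(ct,ut[i]),ray(cs,us[i])]))
def W(p,P=P): 
    c,s=np.cos(p[2]),np.sin(p[2]); return P@np.array([[c,s,0],[-s,c,0],[0,0,1]])+[p[0],p[1],0]
f=lambda p:np.r_[(proj(ct,W(p))-ut).ravel(),(proj(cs,W(p))-us).ravel(),(projf(cw,W(p))-uw).ravel()]
r=least_squares(f,[541,-180,0.25],loss='soft_l1'); print(r.x,f(r.x).round(1))
fw=lambda p:(projf(cw,W(p))-uw).ravel()
r=least_squares(fw,[541,-180,0.25]); print(r.x,r.fun)
im=cv2.imread('pics/w1.png')
Q=np.array([[x,y,132] for x in(-27.5,27.5) for y in (132.5,)]+[[x,y,20] for x in(-50,50) for y in(55,155)]+[[18*np.cos(a),18*np.sin(a),183.5] for a in np.arange(0,6.28,.5)]+[[0,110,150]]+[[x,130.7+11*np.cos(a),227.3+11*np.sin(a)] for x in(-15,15) for a in np.arange(0,6.28,.8)])
for u in projf(cw,W(r.x,Q)): cv2.circle(im,tuple(int(k) for k in u),1,(0,0,255),-1)
cv2.imwrite('pics/w1z.png',cv2.resize(im[60:270,180:440],None,fx=2.8,fy=2.8))
print(-R.from_rotvec(cw['rvec']).as_matrix().T@cw['tvec'])
E
```

```text
[ 544.16921251 -179.18375617  183.5       ]
[512.06192364 -46.71092683 227.3       ]
(array([ 542.45800329, -181.4346957 ,  178.27333888]), [1.4316650901563086, 1.5397000921467108, 1.0306155187577561])
(array([509.39908314, -45.8688944 , 223.76593819]), [1.7334372567493916, 1.041308377197267, 0.8681087563143085])
[ 5.44260775e+02 -1.74767457e+02  2.50051355e-01] [-2.1 -1.6  0.8 -1.6  1.3  0.2 -1.6 -0.8 -5.   1.2  2.  -0.4]
[ 5.43481973e+02 -1.76031067e+02  2.37496609e-01] [-3.34902074  1.75543337  2.7171457  -1.78156913]
[ 565.87947461 -103.92616742  441.39885432]
```

View pics/w1z.png

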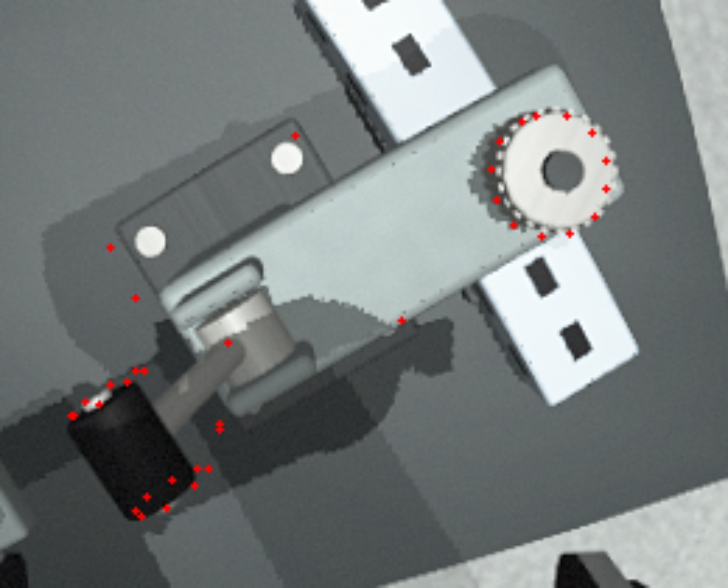

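```bash
python3 -m inch '[[1,-6.9,2,7.9,0,0,0],[1,-6.9,7,7.9,0,0,0],[1,-6.9,8,7.9,0,0,0],[1,-6.9,8,7.9,0,0,0],[1,-6.9,8,7.9,0,0,0],[1,-6.9,8,7.9,0,0,0],[1,-6.9,8,7.9,0,0,0]]'
python3 - <<'E'
from bench import arm
import cv2
s=arm.read_state(); print(s['clock'],s['joints'].round(3),s['position'].round(1),s['ee_rot'].round(3))
c=arm.camera_params('wrist'); im=arm.get_image('wrist'); cv2.imwrite('pics/w2.png',im[:,:,::-1])
import pickle; pickle.dump((s,c),open('w2.pkl','wb'))
E
```

```text
clock: 2.45
position: [541.6, -175.6, 242.4]
ee_rot: [-0.103, -0.7, 0.7, 0.101]
contact_force: [-0.3, 0.9, 1.0]
gripper_width: 85.6
2.45 [-2.900e-02  2.950e-01 -1.460e-01  1.000e-03 -1.126e+00  1.310e+00] [ 541.6 -175.6  242.4] [-0.103 -0.7    0.7    0.101]
```

View pics/w2.png

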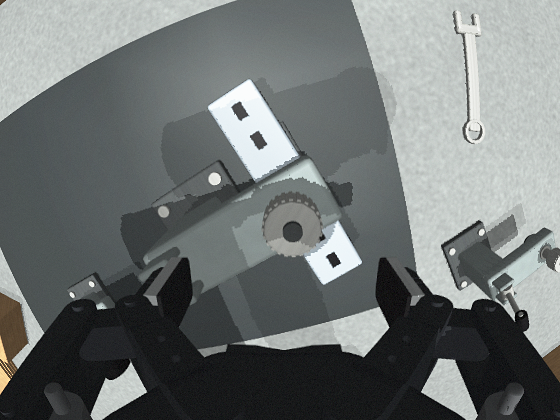

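```bash
python3 - <<'E'
from h import *
import pickle
s2,c2=pickle.load(open('w2.pkl','rb')); s1,c1=pickle.load(open('w1.pkl','rb'))
r2=rayf(c2,(292,231.5)); r1=rayf(c1,(380.5,121.5))
print(onz(*r2,183.5),onz(*r2,178)); print(onz(*r1,183.5),onz(*r1,178),tri([r1,r2]))
M=R.from_quat(s2['ee_rot']).as_matrix()
for z in(183.5,178): print(M.T@(onz(*r2,z)-s2['position']))
# tcp projection into the wrist image
print(projf(c2,s2['position']), projf(c2,[s2['position']+M@np.array([0,0,42]),s2['position']-M@np.array([0,0,42])]))
E
```

```text
[ 545.22528398 -181.02594975  183.5       ] [ 543.32073923 -180.62021948  178.        ]
[ 543.67189931 -179.49111442  183.5       ] [ 543.19829633 -181.10262684  178.        ] (array([ 543.41051364, -180.77415226,  178.72427365]), [0.1842657771650223, 0.18426577716509718])
[-4.80024431 58.87363806  4.16529169]
[-2.84172992 64.36744357  4.32095223]
[[285.54382972 288.07086958]] [[380.8525601 285.7224754]
 [189.8640639 285.8479654]]
```

```bash
python3 -m inch '[[1,-0.3,2,0.45,0,0,0],[1,-0.3,5,0.45,0,0,0],[1,-0.3,7.2,0.45,0,0,0],[1,-0.3,7.2,0.45,0,0,0],[1,-0.3,7.2,0.45,0,0,0],[0.6,-0.3,7.2,0.45,0,0,0],[0.6,-0.3,7.2,0.45,0,0,0],[0.6,-0.3,7.2,0.45,0,0,0]]'
python3 - <<'E'
from bench import arm
import cv2
s=arm.read_state(); print(s['clock'],s['joints'].round(3),s['position'].round(1),s['ee_rot'].round(3),s['contact_force'],s['wrist_torque'])
im=arm.get_image('wrist'); cv2.imwrite('pics/w3.png',im[:,:,::-1])
E
```

```text
clock: 3.17
position: [543.7, -181.6, 170.4]
ee_rot: [0.104, 0.7, -0.7, -0.101]
contact_force: [-0.5, -0.2, -0.1]
gripper_width: 52.2
3.1667 [-0.04   0.365 -0.237  0.    -0.964  1.32 ] [ 543.7 -181.6  170.4] [ 0.104  0.7   -0.7   -0.101] [-0.54823737 -0.18157918 -0.08224633] [ 0.05163791 -0.01656185 -0.02200552]
```

View pics/w3.png

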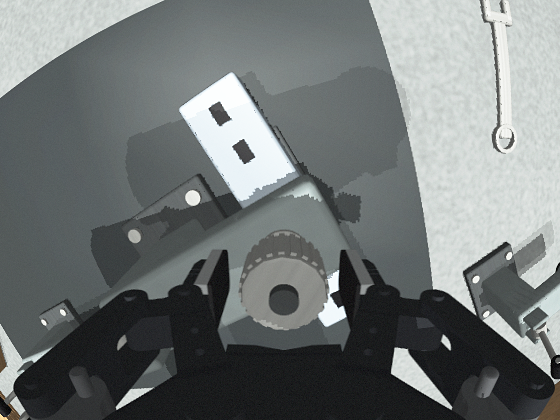

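```bash
python3 -m inch '[[0,0,0,0,0,0,0],[0,0,0,0,0,0,0],[0,0,0,0,0,0,0],[0,0,0,0,0,0,0],[0,0,0,0,0,0,0],[0,0,0,0,0,0,0]]'
python3 - <<'E'
from bench import arm
s=arm.read_state(); print(s['clock'],s['joints'].round(4),s['position'].round(2),s['contact_force'].round(2),s['wrist_torque'].round(3),s['gripper_width'])
E
```

```text
clock: 3.72
position: [543.0, -181.9, 168.6]
ee_rot: [-0.103, -0.7, 0.7, 0.102]
contact_force: [0.5, -1.0, 1.7]
gripper_width: 34.7
3.7167 [-4.0300e-02  3.6780e-01 -2.3900e-01  3.0000e-04 -9.6320e-01  1.3201e+00] [ 542.98 -181.89  168.56] [ 0.52 -1.03  1.66] [-0.155 -0.118 -0.027] 34.65428350168952
```

```bash
python3 -m inch '[[0,0,0,0,0,6,0],[0,0,0,0,0,12,0],[0,0,0,0,0,18,0],[0,0,0,0,0,24,0],[0,0,0,0,0,30,0],[0,0,0,0,0,30,0],[0,0,0,0,0,30,0]]'
python3 - <<'E'
from bench import arm
s=arm.read_state(); print(s['clock'],s['joints'].round(4),s['position'].round(2),s['contact_force'].round(2),s['wrist_torque'].round(3),s['gripper_width'])
E
```

```text
clock: 4.3
position: [543.0, -182.0, 168.4]
ee_rot: [0.28, 0.65, -0.649, -0.279]
contact_force: [1.1, -2.0, 1.0]
gripper_width: 34.5
4.3 [-4.050e-02  3.680e-01 -2.390e-01  3.000e-04 -9.629e-01  7.981e-01] [ 543.   -181.98  168.43] [ 1.13 -2.02  0.98] [-0.498 -0.227 -0.349] 34.53000715866659
```

```bash
python3 -m inch '[[0,0,0,0,0,6,0],[0,0,0,0,0,12,0],[0,0,0,0,0,18,0],[0,0,0,0,0,24,0],[0,0,0,0,0,27,0],[0,0,0,0,0,27,0],[0,0,0,0,0,27,0]]'
python3 - <<'E'
from bench import arm
s=arm.read_state(); print(s['clock'],s['joints'].round(4),s['position'].round(2),s['contact_force'].round(2),s['wrist_torque'].round(3),s['gripper_width'])
im=arm.get_image('scene'); import cv2
cv2.imwrite('pics/s4.png',cv2.resize(im[170:280,190:320,::-1],None,fx=5,fy=5,interpolation=cv2.INTER_CUBIC))
E
```

```text
clock: 4.88
position: [542.7, -182.1, 168.4]
ee_rot: [-0.423, -0.566, 0.567, 0.423]
contact_force: [1.3, -2.7, 1.6]
gripper_width: 34.4
4.8833 [-4.050e-02  3.679e-01 -2.394e-01  5.000e-04 -9.636e-01  3.279e-01] [ 542.65 -182.05  168.4 ] [ 1.3  -2.67  1.61] [-0.793  0.074 -0.075] 34.38496930024899
```

View pics/s4.png

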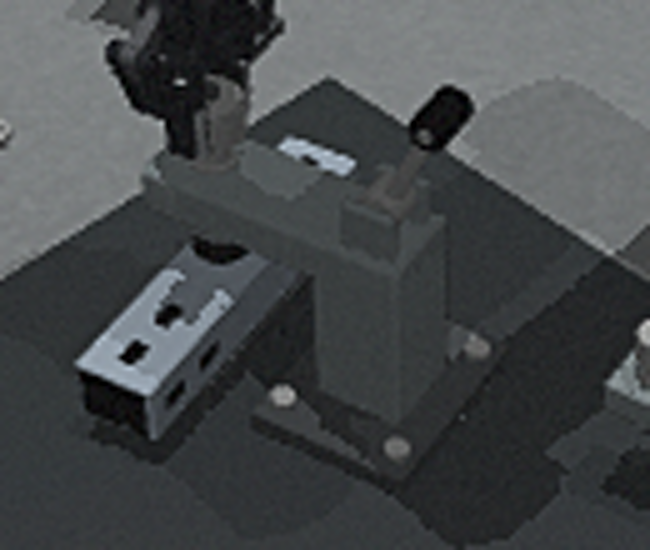

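```bash
python3 -m inch '[[1,0,0,0,0,0,0],[1,0,0,0,0,0,0],[1,0,0,0,0,0,0],[1,0,-3,0,0,0,0],[1,0,-7,0,0,0,0],[1,0,-11,0,0,0,0],[1,1,-13.2,0,0,2.7,0],[1,5,-13.2,-0.3,0,2.7,0],[1,9,-13.2,-0.7,0,2.7,0],[1,13,-13.2,-0.7,0,2.7,0],[1,14,-13.2,-0.7,0,2.7,0],[1,14,-13.2,-0.7,0,2.7,0],[1,14,-13.2,-0.7,0,2.7,0],[1,14,-13.2,-0.7,0,2.7,0]]'
python3 - <<'E'
from bench import arm
import cv2
s=arm.read_state(); print(s['clock'],s['joints'].round(3),s['position'].round(1),s['contact_force'].round(2))
c=arm.camera_params('wrist'); im=arm.get_image('wrist'); cv2.imwrite('pics/w4.png',im[:,:,::-1])
import pickle; pickle.dump((s,c),open('w4.pkl','wb'))
E
```

```text
clock: 6.1
position: [510.1, -45.8, 300.2]
ee_rot: [-0.437, -0.556, 0.556, 0.437]
contact_force: [0.5, 0.2, 0.2]
gripper_width: 85.3
6.1 [ 0.228  0.158 -0.18   0.    -1.234  0.01 ] [510.1 -45.8 300.2] [0.47 0.16 0.24]
```

View pics/w4.png

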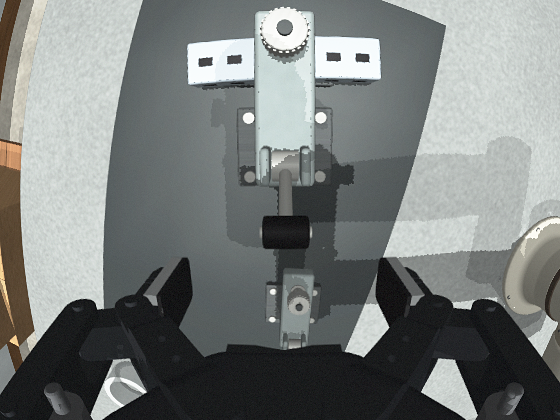

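```bash
python3 - <<'E'
from h import *
import pickle
s2,c2=pickle.load(open('w4.pkl','rb')); s1,c1=pickle.load(open('w1.pkl','rb'))
r2=rayf(c2,(286,232)); r1=rayf(c1,(227,220))
M=R.from_quat(s2['ee_rot']).as_matrix()
p,e=tri([r1,r2]);print(p,e,M.T@(p-s2['position']))
for z in(227.3,224): q=onz(*r2,z);print(q,M.T@(q-s2['position']))
n=rayf(c2,(285,28)); print('nut',onz(*n,183.5),onz(*n,178.5))
print(M.round(3))
# clamp-frame lateral from nut (543.3,-180.7)
E
```

```text
[510.22331421 -44.09062467 223.34279756] [1.6747891599660765, 1.6747891599660352] [ 1.67703244 76.82258001 -0.51939459]
[509.83004234 -43.85629425 227.3       ] [ 1.99738728 72.86547266 -0.19121946]
[509.52828121 -42.71159964 224.        ] [ 3.18099512 76.16546517 -0.16869198]
nut [ 543.26648849 -179.09630755  183.5       ] [ 543.59353186 -180.51291483  178.5       ]
[[-0.236 -0.    -0.972]
 [ 0.972 -0.    -0.236]
 [-0.    -1.     0.   ]]
```

```bash
python3 -m inch '[[1,0.2,2.5,0,0,0,0],[1,0.25,5,0,0,0,0],[1,0.25,7.5,0,0,0,0],[1,0.25,7.5,0,0,0,0],[0.55,0.25,7.5,0,0,0,0],[0.55,0.25,7.5,0,0,0,0],[0.55,0.25,7.5,0,0,0,0],[0.55,0.25,7.5,0,0,0,0]]'
python3 - <<'E'
from bench import arm
import cv2
s=arm.read_state(); print(s['clock'],s['joints'].round(3),s['position'].round(1),s['contact_force'].round(2))
im=arm.get_image('wrist'); cv2.imwrite('pics/w5.png',im[:,:,::-1])
E
```

```text
clock: 6.82
position: [510.3, -43.1, 226.9]
ee_rot: [0.438, 0.557, -0.555, -0.436]
contact_force: [0.3, -0.4, 0.5]
gripper_width: 47.3
6.8167 [ 0.233  0.211 -0.303  0.    -1.054  0.004] [510.3 -43.1 226.9] [ 0.28 -0.41  0.54]
```

View pics/w5.png

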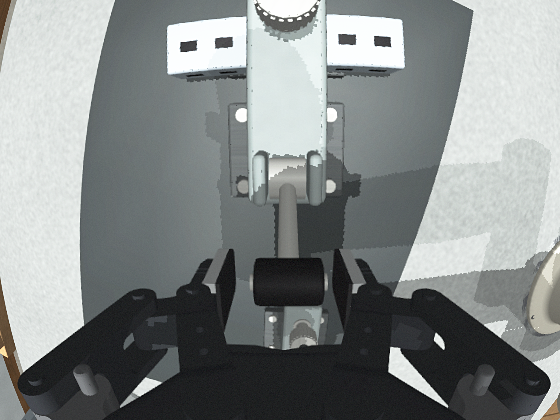

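```bash
python3 -m inch '[[0,0,0,0,0,0,0],[0,0,0,0,0,0,0],[0,0,0,0,0,0,0],[0,0,0,0,0,0,0],[0,0,0,0,0,0,0]]'
python3 - <<'E'
from bench import arm
s=arm.read_state(); print(s['clock'],s['position'].round(2),s['contact_force'].round(2),s['wrist_torque'].round(3),s['gripper_width'])
E
```

```text
clock: 7.28
position: [508.6, -43.0, 226.2]
ee_rot: [-0.437, -0.556, 0.556, 0.437]
contact_force: [-4.8, 1.0, 5.2]
gripper_width: 29.0
7.2833 [508.61 -42.98 226.2 ] [-4.79  0.96  5.22] [ 0.34   1.233 -0.014] 29.047562421412646
```

```bash
cat > t.py <<'E'
from bench import arm
import numpy as np
s=arm.read_state(); p=s['position']; F=s['contact_force']
yc=np.array([-.236,.972,0]); piv=np.array([517.4,-73.7,150])
a=np.dot(p-piv,yc); b=p[2]-150; ph=np.arctan2(b,a); 
t=np.array([np.sin(ph),-np.cos(ph)]); f=np.array([F@yc,F[2]])
print(round(s['clock'],2),'pos',p.round(1),'r',round(np.hypot(a,b),1),'theta',round(np.radians(75)-ph,3),'Ftan',round(-f@t,2),'Frad',round(f@[np.cos(ph),np.sin(ph)],2),'F',F.round(1),'w',round(s['gripper_width'],1))
E
python3 t.py
python3 -m inch '[[0,0.58,0.25,0.1,0,0,0],[0,1.17,0.61,0.1,0,0,0],[0,1.8,1.05,0.1,0,0,0],[0,2.43,1.59,0.1,0,0,0],[0,2.43,1.59,0.1,0,0,0],[0,2.43,1.59,0.1,0,0,0]]'; python3 t.py
```

```text
7.28 pos [508.6 -43.  226.2] r 82.6 theta 0.135 Ftan 0.11 Frad 5.61 F [-4.8  1.   5.2] w 29.0
clock: 7.78
position: [502.7, -19.6, 209.2]
ee_rot: [-0.437, -0.556, 0.556, 0.437]
contact_force: [-0.3, -3.1, 2.6]
gripper_width: 29.2
7.78 pos [502.7 -19.6 209.2] r 81.6 theta 0.496 Ftan 3.9 Frad -0.16 F [-0.3 -3.1  2.6] w 29.2
```

Already some tangential force at 0.5 rad. Now 0.6 to 0.8 in small steps.

```bash
python3 -m inch '[[0,0.28,0.28,0,0,0,0],[0,0.55,0.58,0,0,0,0],[0,0.55,0.58,0,0,0,0],[0,0.55,0.58,0,0,0,0]]'; python3 t.py
python3 -m inch '[[0,0.25,0.32,0,0,0,0],[0,0.49,0.63,0,0,0,0],[0,0.49,0.63,0,0,0,0],[0,0.49,0.63,0,0,0,0]]'; python3 t.py
python3 -m inch '[[0,0.22,0.34,0,0,0,0],[0,0.42,0.68,0,0,0,0],[0,0.42,0.68,0,0,0,0],[0,0.42,0.68,0,0,0,0]]'; python3 t.py
```

```text
clock: 8.12
position: [501.5, -14.9, 203.9]
ee_rot: [-0.437, -0.556, 0.556, 0.437]
contact_force: [-0.4, -5.5, 3.3]
gripper_width: 29.3
8.12 pos [501.5 -14.9 203.9] r 81.3 theta 0.585 Ftan 5.95 Frad -1.81 F [-0.4 -5.5  3.3] w 29.3
clock: 8.45
position: [500.4, -10.5, 197.7]
ee_rot: [-0.437, -0.555, 0.556, 0.437]
contact_force: [-0.7, -7.2, 2.9]
gripper_width: 28.7
8.45 pos [500.4 -10.5 197.7] r 80.9 theta 0.679 Ftan 6.37 Frad -3.8 F [-0.7 -7.2  2.9] w 28.7
clock: 8.78
position: [499.5, -6.6, 190.9]
ee_rot: [-0.438, -0.555, 0.556, 0.437]
contact_force: [-0.5, -7.3, 2.4]
gripper_width: 28.6
8.78 pos [499.5  -6.6 190.9] r 80.6 theta 0.777 Ftan 5.59 Frad -4.84 F [-0.5 -7.3  2.4] w 28.6
```

```bash
python3 -m inch '[[0,-0.5,-0.5,0,0,0,0],[0,-0.93,-1.06,0,0,0,0],[0,-0.93,-1.06,0,0,0,0],[0,-0.93,-1.06,0,0,0,0]]'; python3 t.py
python3 -m inch '[[0,0.22,0.28,0,0,0,0],[0,0.43,0.56,0,0,0,0],[0,0.43,0.56,0,0,0,0],[0,0.43,0.56,0,0,0,0]]'; python3 t.py;python3 -m inch '[[0,0,0,0,0,0,0]]'; python3 t.py;
```

```text
clock: 9.12
position: [501.5, -14.4, 202.9]
ee_rot: [0.437, 0.556, -0.555, -0.437]
contact_force: [-5.3, -0.5, 9.7]
gripper_width: 28.6
9.12 pos [501.5 -14.4 202.9] r 81.1 theta 0.598 Ftan 6.84 Frad 6.91 F [-5.3 -0.5  9.7] w 28.6
clock: 9.45
position: [500.4, -10.0, 196.7]
ee_rot: [0.437, 0.556, -0.556, -0.437]
contact_force: [-4.5, -0.8, 7.1]
gripper_width: 28.8
9.45 pos [500.4 -10.  196.7] r 80.7 theta 0.693 Ftan 5.68 Frad 4.34 F [-4.5 -0.8  7.1] w 28.8
clock: 9.53
position: [500.4, -10.1, 196.7]
ee_rot: [0.437, 0.556, -0.556, -0.437]
contact_force: [-4.1, -0.9, 7.4]
gripper_width: 29.0
9.53 pos [500.4 -10.1 196.7] r 80.7 theta 0.692 Ftan 6.01 Frad 4.4 F [-4.1 -0.9  7.4] w 29.0
```

```bash
python3 -m inch '[[0,-0.5,-0.6,0,0,0,0],[0,-1.0,-1.17,0,0,0,0],[0,-1.65,-1.7,0,0,0,0],[0,-2.27,-2.15,0,0,0,0],[0,-2.9,-2.5,0,0,0,0],[0,-3.45,-2.78,0,0,0,0],[0,-3.45,-2.78,0,0,0,0],[0,-3.45,-2.78,0,0,0,0]]'; python3 t.py
python3 -m inch '[[0.6,0,0,0,0,0,0],[0.8,0,0,0,0,0,0],[1,0,0,0,0,0,0],[1,0,0,0,0,0,0],[1,0,-3,0,0,0,0],[1,0,-6,0,0,0,0],[1,-2,-7.5,0,0,0,0],[1,-5,-7.5,0,0,0,0],[1,-9,-7.5,0,0,0,0],[1,-13,-7.5,0,0,0,0],[1,-14.2,-7.5,0,0,0,0],[1,-14.2,-4,0,0,0,0],[1,-14.2,-1,0,0,0,0],[1,-14.2,-1,0,0,0,0],[1,-14.2,-1,0,0,0,0]]'
python3 - <<'E'
from bench import arm
import cv2
s=arm.read_state(); print(s['clock'],s['joints'].round(3),s['position'].round(1),s['contact_force'].round(2))
c=arm.camera_params('wrist'); im=arm.get_image('wrist'); cv2.imwrite('pics/w6.png',im[:,:,::-1])
import pickle; pickle.dump((s,c),open('w6.pkl','wb'))
E
```

```text
clock: 10.2
position: [508.6, -42.9, 226.0]
ee_rot: [0.437, 0.557, -0.555, -0.437]
contact_force: [-7.3, 5.3, 15.7]
gripper_width: 28.8
10.2 pos [508.6 -42.9 226. ] r 82.5 theta 0.137 Ftan -0.27 Frad 17.19 F [-7.3  5.3 15.7] w 28.8
clock: 11.45
position: [541.4, -181.8, 231.9]
ee_rot: [-0.436, -0.555, 0.557, 0.438]
contact_force: [0.5, -0.6, 1.5]
gripper_width: 85.2
11.45 [-0.04   0.309 -0.153  0.    -1.113  0.278] [ 541.4 -181.8  231.9] [ 0.47 -0.64  1.5 ]
```

View pics/w6.png

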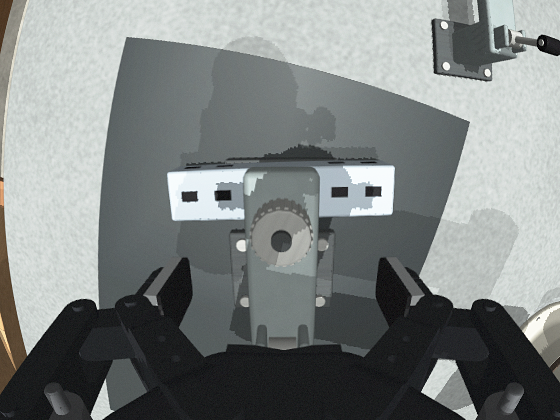

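```bash
python3 -m inch '[[1,0,3,-0.17,0,0,0],[1,0,6.2,-0.17,0,0,0],[1,0,6.2,-0.17,0,0,0],[0,0,6.2,-0.17,0,0,0],[0,0,6.2,-0.17,0,0,0],[0,0,6.2,-0.17,0,0,0],[0,0,6.2,-0.17,0,0,0],[0,0,6.2,-0.17,0,0,0],[0,0,6.2,-0.17,0,0,0],[0,0,6.2,-0.17,0,0,0]]'
python3 - <<'E'
from bench import arm
s=arm.read_state(); print(s['clock'],s['joints'].round(4),s['position'].round(2),s['contact_force'].round(2),s['wrist_torque'].round(3),s['gripper_width'])
E
```

```text
clock: 12.33
position: [543.3, -181.9, 172.1]
ee_rot: [-0.437, -0.556, 0.556, 0.437]
contact_force: [-2.7, -3.2, 2.5]
gripper_width: 34.5
12.3333 [-4.010e-02  3.650e-01 -2.335e-01  6.000e-04 -9.723e-01  2.773e-01] [ 543.35 -181.86  172.05] [-2.68 -3.21  2.47] [-0.656  0.83  -0.149] 34.48388888841882
```

```bash
python3 -m inch '[[0,0,0,0,0,6,0],[0,0,0,0,0,12,0],[0,0,0,0,0,18,0],[0,0,0,0,0,24,0],[0,0,0,0,0,30,0],[0,0,0,0,0,36,0],[0,0,0,0,0,42,0],[0,0,0,0,0,48,0],[0,0,0,0,0,54,0],[0,0,0,0,0,60,0],[0,0,0,0,0,66,0],[0,0,0,0,0,72,0],[0,0,0,0,0,73,0],[0,0,0,0,0,73,0],[0,0,0,0,0,73,0]]'
python3 - <<'E'
from bench import arm
s=arm.read_state(); print(s['clock'],s['joints'].round(4),s['position'].round(2),s['contact_force'].round(2),s['wrist_torque'].round(3),s['gripper_width'])
E
```

```text
clock: 13.58
position: [542.8, -181.6, 172.9]
ee_rot: [0.682, 0.187, -0.188, -0.682]
contact_force: [-5.8, -0.3, 9.8]
gripper_width: 34.0
13.5833 [-0.0395  0.3639 -0.2329  0.0011 -0.9757 -0.9959] [ 542.82 -181.62  172.91] [-5.79 -0.32  9.82] [0.075 1.86  0.11 ] 34.03542249040264
```

```bash
python3 -m inch '[[1,0,0,0,0,0,0],[1,0,0,0,0,0,0],[1,0,0,0,0,0,0],[1,0,-3,0,0,0,0],[1,0,-6,0,0,-7,0],[1,0,-10,0,0,-14,0],[1,0,-12.5,0,0,-21,0],[1,0,-12.5,0,0,-28,0],[1,0,-12.5,0,0,-35,0],[1,0,-12.5,0,0,-42,0],[1,0,-12.5,0,0,-49,0],[1,0,-12.5,0,0,-56,0],[1,0,-12.5,0,0,-63,0],[1,0,-12.5,0,0,-70,0],[1,0,-12.5,0,0,-73,0],[1,0,-12.5,0,0,-73,0]]'
python3 -m inch '[[1,4,0,0,0,0,0],[1,8,0,0,0,0,0],[1,12,0,0,0,0,0],[1,14.2,0,-0.1,0,0,0],[1,14.2,0,-0.1,0,0,0],[1,14.2,0,-0.1,0,0,0]]'
python3 - <<'E'
from bench import arm
import cv2
s=arm.read_state(); print(s['clock'],s['joints'].round(3),s['position'].round(1),s['contact_force'].round(2))
c=arm.camera_params('wrist'); im=arm.get_image('wrist'); cv2.imwrite('pics/w7.png',im[:,:,::-1])
E
```

```text
clock: 14.92
position: [544.1, -181.2, 295.9]
ee_rot: [0.437, 0.556, -0.556, -0.437]
contact_force: [0.4, 0.3, -0.1]
gripper_width: 85.1
clock: 15.42
position: [511.3, -41.9, 296.5]
ee_rot: [0.437, 0.556, -0.556, -0.437]
contact_force: [-0.3, 0.4, -0.3]
gripper_width: 85.4
15.4167 [ 0.235  0.161 -0.185 -0.    -1.224  0.005] [511.3 -41.9 296.5] [-0.28  0.41 -0.33]
```

View pics/w7.png

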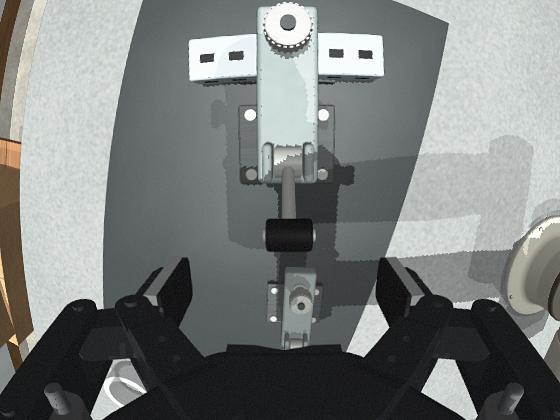

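```bash
python3 -m inch '[[1,0,2.5,0.27,0,0,0],[1,0,5,0.27,0,0,0],[1,0,7.1,0.27,0,0,0],[1,0,7.1,0.27,0,0,0],[0,0,7.1,0.27,0,0,0],[0,0,7.1,0.27,0,0,0],[0,0,7.1,0.27,0,0,0],[0,0,7.1,0.27,0,0,0],[0,0,7.1,0.27,0,0,0],[0,0,7.1,0.27,0,0,0],[0,0,7.1,0.27,0,0,0]]'; python3 t.py
```

```text
clock: 16.38
position: [508.6, -43.8, 226.7]
ee_rot: [0.437, 0.556, -0.556, -0.437]
contact_force: [-2.6, 1.0, 6.0]
gripper_width: 29.0
16.38 pos [508.6 -43.8 226.7] r 82.7 theta 0.124 Ftan 0.82 Frad 6.14 F [-2.6  1.   6. ] w 29.0
```

```bash
python3 -m inch '[[0,0.6,0.25,0,0,0,0],[0,1.2,0.62,0,0,0,0],[0,1.8,1.07,0,0,0,0],[0,2.45,1.63,0,0,0,0],[0,2.45,1.63,0,0,0,0],[0,2.45,1.63,0,0,0,0]]'; python3 t.py
python3 -m inch '[[0,0.28,0.29,0,0,0,0],[0,0.53,0.6,0,0,0,0],[0,0.53,0.6,0,0,0,0],[0,0.53,0.6,0,0,0,0]]'; python3 t.py
python3 -m inch '[[0,0.2,0.28,0,0,0,0],[0,0.37,0.5,0,0,0,0],[0,0.37,0.5,0,0,0,0],[0,0.37,0.5,0,0,0,0]]'; python3 t.py
python3 -m inch '[[0,0.18,0.28,0,0,0,0],[0,0.32,0.52,0,0,0,0],[0,0.32,0.52,0,0,0,0],[0,0.32,0.52,0,0,0,0]]'; python3 t.py
```

```text
clock: 16.88
position: [503.4, -22.6, 209.6]
ee_rot: [-0.438, -0.555, 0.557, 0.435]
contact_force: [2.2, -13.6, 1.5]
gripper_width: 28.6
16.88 pos [503.4 -22.6 209.6] r 79.8 theta 0.464 Ftan 11.32 Frad -7.98 F [  2.2 -13.6   1.5] w 28.6
clock: 17.22
position: [502.3, -18.1, 203.9]
ee_rot: [-0.439, -0.554, 0.558, 0.435]
contact_force: [3.0, -15.8, 2.2]
gripper_width: 28.6
17.22 pos [502.3 -18.1 203.9] r 78.9 theta 0.556 Ftan 12.61 Frad -10.23 F [  3.  -15.8   2.2] w 28.6
clock: 17.55
position: [501.4, -14.9, 199.0]
ee_rot: [-0.439, -0.554, 0.558, 0.435]
contact_force: [3.0, -16.4, 1.3]
gripper_width: 29.3
17.55 pos [501.4 -14.9 199. ] r 78.2 theta 0.632 Ftan 11.4 Frad -12.19 F [  3.  -16.4   1.3] w 29.3
clock: 17.88
position: [500.7, -12.0, 193.7]
ee_rot: [-0.439, -0.554, 0.558, 0.435]
contact_force: [4.0, -19.0, 1.2]
gripper_width: 29.0
17.88 pos [500.7 -12.  193.7] r 77.4 theta 0.709 Ftan 11.92 Frad -15.37 F [  4.  -19.    1.2] w 29.0
```

```bash

python3 - <<'E'
from bench import arm
import cv2
s=arm.read_state(); print(s['clock'],s['joints'].round(3),s['position'].round(1),s['contact_force'].round(2),s['wrist_torque'].round(2))
im=arm.get_image('wrist'); cv2.imwrite('pics/w8.png',im[:,:,::-1])
im=arm.get_image('scene'); cv2.imwrite('pics/s8.png',cv2.resize(im[160:280,190:330,::-1],None,fx=5,fy=5,interpolation=cv2.INTER_CUBIC))
E
```

```text
17.8833 [ 0.305  0.226 -0.379  0.009 -0.967 -0.071] [500.7 -12.  193.7] [  4.   -19.01   1.16] [-5.2  -1.17  0.03]
```

View pics/w8.png

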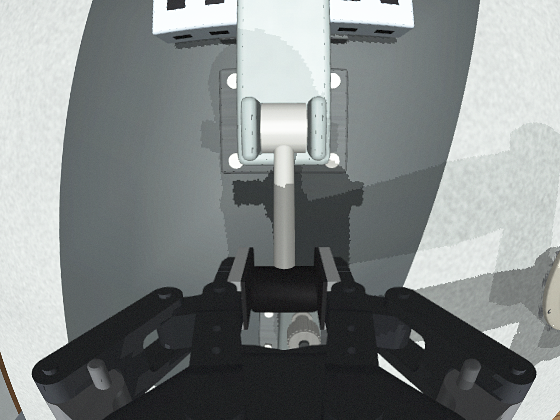

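View pics/s8.png

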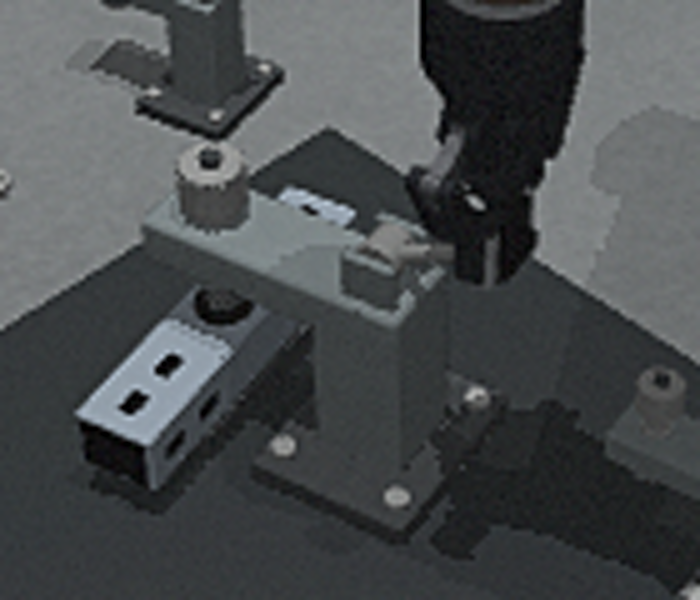

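```bash
python3 -m inch '[[0,-0.25,0.17,0,0,0,0],[0,-0.25,0.17,0,0,0,0],[0,-0.25,0.17,0,0,0,0]]'; python3 t.py
```

```text
clock: 18.23
position: [500.8, -11.8, 192.8]
ee_rot: [-0.438, -0.556, 0.556, 0.436]
contact_force: [-1.7, -6.1, 7.9]
gripper_width: 28.9
18.23 pos [500.8 -11.8 192.8] r 77.0 theta 0.72 Ftan 9.6 Frad -0.17 F [-1.7 -6.1  7.9] w 28.9
```

```bash
cat > t2.py <<'E'
from bench import arm
import numpy as np
s=arm.read_state(); p=s['position']; F=s['contact_force']
yc=np.array([-.236,.972,0]); piv=np.array([517.4,-73.7,150])
a=np.dot(p-piv,yc); b=p[2]-150; f=np.array([F@yc,F[2]])
print('ab',a.round(2),b.round(2),'f',f.round(2))
for d in ((-1,3.5),(-7,7)):
    A,B=a-d[0],b-d[1]; ph=np.arctan2(B,A)
    print(d,'r',np.hypot(A,B).round(1),'th',round(1.309-ph,3),'Ftan',round(-f@[np.sin(ph),-np.cos(ph)],2),'Frad',round(f@[np.cos(ph),np.sin(ph)],2))
E
python3 -m inch '[[0,-0.37,-0.64,0,0,0,0],[0,-0.82,-1.3,0,0,0,0],[0,-1.34,-1.9,0,0,0,0],[0,-1.93,-2.46,0,0,0,0],[0,-2.89,-3.17,0,0,0,0],[0,-2.89,-3.17,0,0,0,0],[0,-2.89,-3.17,0,0,0,0]]'; python3 t2.py
python3 -m inch '[[0,0.5,0.32,0,0,0,0],[0,0.96,0.71,0,0,0,0],[0,0.96,0.71,0,0,0,0],[0,0.96,0.71,0,0,0,0]]'; python3 t2.py
python3 -m inch '[[0,0.3,0.28,0,0,0,0],[0,0.59,0.56,0,0,0,0],[0,0.59,0.56,0,0,0,0],[0,0.59,0.56,0,0,0,0]]'; python3 t2.py
```

```text
clock: 18.82
position: [507.6, -39.5, 224.1]
ee_rot: [0.438, 0.556, -0.556, -0.437]
contact_force: [-2.1, -2.2, 6.1]
gripper_width: 28.5
ab 35.6 74.09 f [-1.6  6.1]
(-1, 3.5) r 79.5 th 0.216 Ftan 4.22 Frad 4.68
(-7, 7) r 79.5 th 0.304 Ftan 4.62 Frad 4.29
clock: 19.15
position: [505.3, -30.1, 217.0]
ee_rot: [-0.438, -0.556, 0.556, 0.436]
contact_force: [-2.3, -5.0, 7.4]
gripper_width: 28.8
ab 45.21 67.0 f [-4.34  7.43]
(-1, 3.5) r 78.5 th 0.367 Ftan 7.88 Frad 3.46
(-7, 7) r 79.5 th 0.454 Ftan 8.15 Frad 2.76
clock: 19.48
position: [504.0, -24.7, 211.7]
ee_rot: [-0.438, -0.556, 0.556, 0.436]
contact_force: [-2.3, -6.6, 7.8]
gripper_width: 28.6
ab 50.76 61.72 f [-5.83  7.78]
(-1, 3.5) r 77.9 th 0.465 Ftan 9.53 Frad 1.93
(-7, 7) r 79.6 th 0.551 Ftan 9.66 Frad 1.11
```

```bash
python3 -m inch '[[0,0.26,0.3,0,0,0,0],[0,0.52,0.6,0,0,0,0],[0,0.52,0.6,0,0,0,0],[0,0.52,0.6,0,0,0,0]]'; python3 t2.py
python3 -m inch '[[0,0.24,0.33,0,0,0,0],[0,0.45,0.66,0,0,0,0],[0,0.45,0.66,0,0,0,0],[0,0.45,0.66,0,0,0,0]]'; python3 t2.py
```

```text
clock: 19.82
position: [502.8, -19.8, 205.8]
ee_rot: [-0.438, -0.556, 0.557, 0.436]
contact_force: [-2.5, -6.7, 8.0]
gripper_width: 28.7
ab 55.81 55.84 f [-5.88  8.04]
(-1, 3.5) r 77.2 th 0.565 Ftan 9.9 Frad 1.12
(-7, 7) r 79.6 th 0.648 Ftan 9.95 Frad 0.29
clock: 20.15
position: [501.7, -15.3, 199.1]
ee_rot: [-0.438, -0.556, 0.556, 0.436]
contact_force: [-3.0, -7.0, 9.2]
gripper_width: 28.5
ab 60.44 49.14 f [-6.09  9.23]
(-1, 3.5) r 76.5 th 0.67 Ftan 11.04 Frad 0.61
(-7, 7) r 79.5 th 0.751 Ftan 11.06 Frad -0.28
```

```bash
python3 - <<'E'
from bench import arm
from h import *
ct,cs=arm.camera_params('top'),arm.camera_params('scene')
print(tri([ray(ct,(253,243)),ray(cs,(321,238))]))
a=cv2.imread('pics/scene0.png')[220:300,290:370]; cv2.imwrite('pics/sm.png',cv2.resize(a,None,fx=6,fy=6,interpolation=cv2.INTER_CUBIC))
a=cv2.imread('pics/top0.png')[225:270,205:270]; cv2.imwrite('pics/smt.png',cv2.resize(a,None,fx=8,fy=8,interpolation=cv2.INTER_CUBIC))
E
```

```text
(array([461.48395116,  64.88309802, 106.50456169]), [1.912928944449678, 1.9129289444496256])
```

View pics/smt.png

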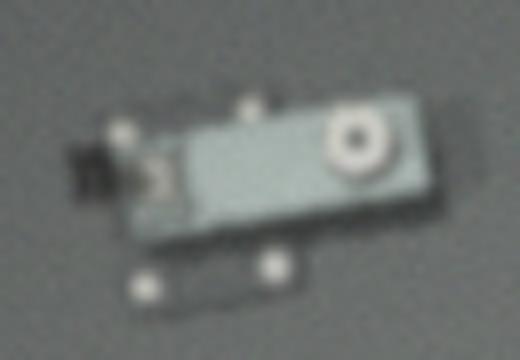

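View pics/sm.png

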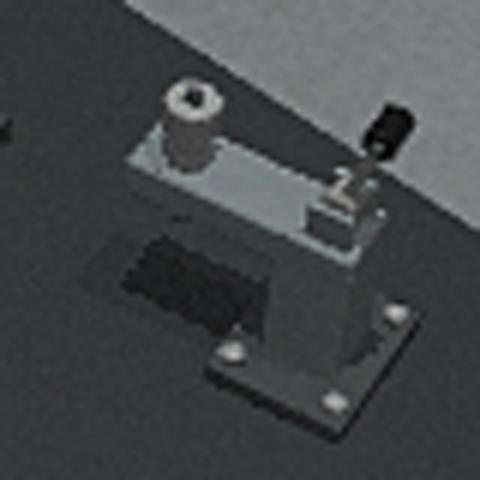

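```bash
python3 -m inch '[[0,0.3,0.52,0,0,0,0],[0,0.56,1.06,0,0,0,0],[0,0.56,1.06,0,0,0,0]]'; python3 t2.py
python3 -m inch '[[0,0.15,0.37,0,0,0,0],[0,0.28,0.75,0,0,0,0],[0,0.38,1.13,0,0,0,0],[0,0.48,1.52,0,0,0,0],[0,0.48,1.52,0,0,0,0]]'; python3 t2.py
```

```text
clock: 20.4
position: [500.2, -9.6, 187.6]
ee_rot: [-0.438, -0.556, 0.556, 0.436]
contact_force: [-1.8, -6.5, 7.3]
gripper_width: 28.3
ab 66.41 37.62 f [-5.89  7.25]
(-1, 3.5) r 75.5 th 0.84 Ftan 9.13 Frad -1.98
(-7, 7) r 79.5 th 0.914 Ftan 8.96 Frad -2.64
clock: 20.82
position: [499.0, -5.0, 171.4]
ee_rot: [-0.437, -0.555, 0.556, 0.437]
contact_force: [2.4, -7.4, 1.8]
gripper_width: 28.7
ab 71.14 21.41 f [-7.79  1.76]
(-1, 3.5) r 74.3 th 1.066 Ftan 3.58 Frad -7.14
(-7, 7) r 79.5 th 1.127 Ftan 3.14 Frad -7.35
```

```bash
python3 -m inch '[[0,-0.05,0.4,0,0,0,0],[0,-0.05,0.8,0,0,0,0],[0,-0.05,1.2,0,0,0,0],[0,-0.05,1.6,0,0,0,0],[0,-0.05,2.0,0,0,0,0],[0,-0.05,2.0,0,0,0,0]]'; python3 t2.py
python3 -m inch '[[0,-0.05,0.2,0,0,0,0],[0,-0.05,0.4,0,0,0,0],[0,-0.05,0.4,0,0,0,0]]'; python3 t2.py
```

```text
clock: 21.32
position: [498.7, -4.3, 150.2]
ee_rot: [-0.437, -0.555, 0.556, 0.438]
contact_force: [0.9, 1.0, -6.5]
gripper_width: 28.4
ab 71.85 0.22 f [ 0.79 -6.45]
(-1, 3.5) r 72.9 th 1.354 Ftan -6.41 Frad 1.08
(-7, 7) r 79.1 th 1.395 Ftan -6.36 Frad 1.34
clock: 21.57
position: [499.1, -4.4, 149.7]
ee_rot: [0.437, 0.556, -0.556, -0.437]
contact_force: [-6.7, 4.7, 10.1]
gripper_width: 28.5
ab 71.72 -0.33 f [ 6.17 10.09]
(-1, 3.5) r 72.8 th 1.362 Ftan 10.4 Frad 5.63
(-7, 7) r 79.1 th 1.402 Ftan 10.61 Frad 5.21
```

```bash
python3 -m inch '[[0,0,-0.2,0,0,0,0],[0.6,0,-0.2,0,0,0,0],[1,0,-0.2,0,0,0,0],[1,0,-0.2,0,0,0,0],[1,0,-0.2,0,0,0,0],[1,0,-3,0,0,0,0],[1,0,-7,0,0,0,0],[1,0,-11,0,0,0,0],[1,0,-13,0,0,0,0],[1,0,-13,0,0,0,0]]'
python3 - <<'E'
from bench import arm
import cv2
s=arm.read_state(); print(s['clock'],s['position'].round(1),s['contact_force'].round(2))
im=arm.get_image('wrist'); cv2.imwrite('pics/w9.png',im[:,:,::-1])
im=arm.get_image('scene'); cv2.imwrite('pics/s9.png',cv2.resize(im[160:280,190:330,::-1],None,fx=5,fy=5,interpolation=cv2.INTER_CUBIC))
E
```

```text
clock: 22.4
position: [502.0, -5.0, 283.7]
ee_rot: [0.44, 0.559, -0.553, -0.434]
contact_force: [0.6, -0.2, 0.2]
gripper_width: 85.2
22.4 [502.   -5.  283.7] [ 0.57 -0.24  0.21]
```

View pics/w9.png

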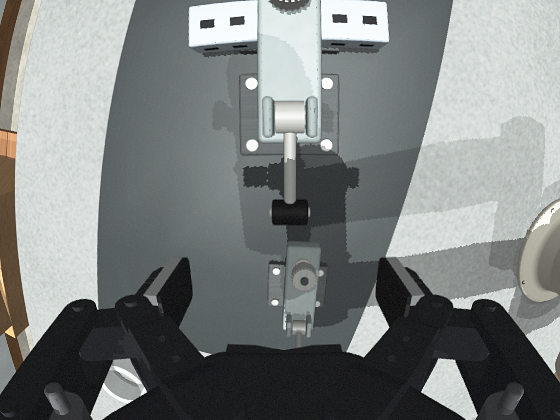

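View pics/s9.png

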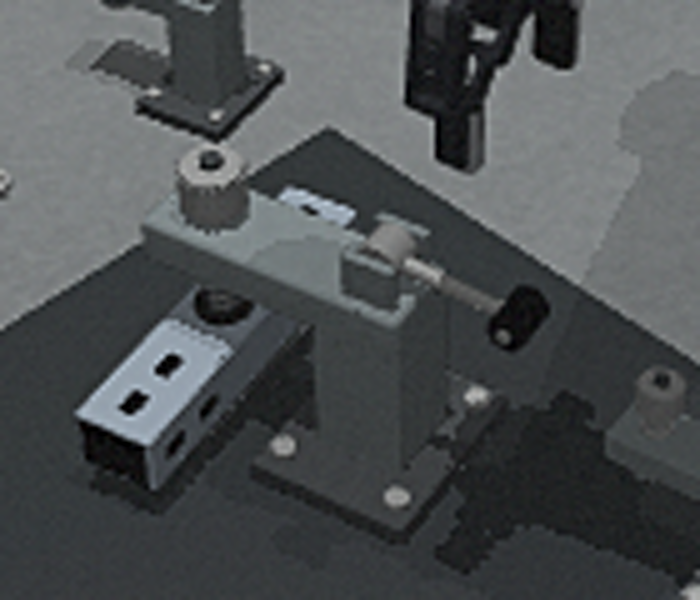

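```bash
python3 -m inch '[[1,0,0,0,0,0,0],[1,0,0,0,0,0,0],[1,0,0,0,0,0,0]]'
python3 - <<'E'
from bench import arm
import cv2
im=arm.get_image('scene')
a=cv2.imread('pics/scene0.png')[:,:,::-1]
d=cv2.absdiff(a,im).max(2)[215:262,200:245]; print('beam end diff',(d>40).sum())
print(arm.read_state()['contact_force']); print(arm.job_done())
E
```

```text
clock: 22.75
position: [498.6, -5.2, 276.3]
ee_rot: [-0.436, -0.555, 0.557, 0.438]
contact_force: [0.8, -0.4, 0.3]
gripper_width: 85.8
beam end diff 44
[ 0.40243642 -0.00512242 -0.5776945 ]
the job is handed in; nothing more can be done
None
```

The lever is folded fully shut and holds by itself. The job is handed in at about 23 s, with the gripper open and clear of everything. The lock force was never measured directly; I estimate it at about 80 N, inside the 71 to 93 N window.

**Nut setting:** I turned the nut about 57° clockwise and folded the lever as a test, which peaked at about 6.2 N. I then turned it another 73° or so, for roughly 6.8 mm of foot travel in all. The second fold scan peaked at about 10 to 11 N near 0.65–0.75 rad.

**Last checks:**
- **Lever:** it reached its stop at an estimated 1.40 rad and pulled itself shut by about 6 N just before the stop. It was still down after I released it.
- **Beam:** the camera shows it in the same place. A pixel comparison of the beam end gave 44 changed pixels out of about 2,100. I took these for shadow or noise and did not look further.
- **Bystanders:** nothing touched them, but I did not re-measure their positions.
- **Robot:** the contact force reading is about zero.

**What disagreed:**
- **Grip offset:** in the second scan the grip sat about 7 mm off the tool centre, apparently from a slip in the pads. I refitted the lever angles for that.
- **Scan readings:** individual force readings scattered by about 1 N (roughly ±5 N of lock force). The first pass of the second scan read up to 12.6 N while it was being pulled sideways.
- **Lever start angle:** it appeared to start at about 0.13 rad rather than 0.

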